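# Turn the leaded panel over in its swivel soldering frame

### The arm

A 6-joint arm with a two-finger parallel gripper is mounted at the origin on a cart in front of the work surface, level with it; the furniture and walls round the work are solid. World frame = base frame: x ahead of the robot, y to its left, z up, the work surface at z = 0. Lengths are in mm, angles in rad, forces in N, time in s.
With the tool pointing down it reaches from about 300 to 775 mm from the base axis. Payload 14.6 kg.
Tool frame: the origin (TCP) lies midway between the tips of the shut fingers; the grasp point (between the pads) lies behind it (manip.grip_depth is the z of the grasp point in the tool frame, in mm); z points along the fingers, y is the line along which they close (so a half turn about z gives the same grasp; the last joint's range is limited). The gripper opens to 94 mm and grips with 3 to 60 N. Pads are 16 mm wide; open, the fingers measure 119 mm over their backs; the gripper's body (75 mm by 177 mm) begins 78 mm behind the grasp point.
Start: joints at [-1.268, 0.3, 1.521, -0, 1.321, -0.067], TCP at [198.778, -512.812, 205.446] pointing down, gripper open.
Joint ranges: [-3.03, 3.03], [-0.79, 2.21], [0.23, 2.52], [-1.04, 4.18], [0, 3.07], [-2.55, 2.55]. Speed limits (rad/s): [2.22, 2.22, 2.57, 3.14, 3.14, 3.14].

### API

Orientations are given as [roll, pitch, yaw] about the fixed x, y, z axes, in that order (R = Rz(yaw) Ry(pitch) Rx(roll)).
In Python, from cell import manip, camrig, sign_off, read_state gives the robot as it stands (manip), with the cameras (camrig), the job as plain functions and the readings as plain functions.
- The arm moves only by the shell command python3 nudge.py 'ROWS' [OPENING] [FORCE]. ROWS is a JSON list of rows, 1 to 5 of them, each written [[dx, dy, dz], [rx, ry, rz]]: dx, dy, dz in mm, then a rotation vector rx, ry, rz in rad; each row is the pose to reach, as a shift and turn from the pose commanded when the command began, along the tool's axes at that moment; what a row does not reach only later rows make up. A row lasts 1/10 s, in which the tool goes at most 50 mm and 0.15 rad, less where a joint would pass 70% of its speed; a pose out of reach is approached as far as the arm can. OPENING is the finger opening in mm, set as the command begins (- or left out keeps the last). The fingers move at their own pace and stop on an object; FORCE is the grip in N (left out, the last holds). Time passes only in rows, so rows that do not move let the fingers close. It prints the time, the measured TCP pose, the force, the opening and the grip force at its end. Input that does not fit is refused with a message, and nothing moves.
- read_state(): the state, without advancing time (a new reading comes with each control period).
- camrig.camera(name): name is "side" or "top"; returns (picture, depth): 384x512x3 uint8, red, green, blue; 384x512 float32, mm along the optical axis (not along the pixel's ray), 0 where there is no reading.
- camrig.camera_info(name): a dict with "K" (3x3 intrinsics, pixels), "rvec" (rotation vector, rad) and "tvec" (3), from world to camera coordinates, as OpenCV has them. Camera axes: x right, y down, z forward; pixel columns grow to the right and rows downward; lengths in mm; the calibration is good to about 2 mm. A picture is of the moment at which its call begins. camera_info takes no time and is no camera call.
- sign_off(): hands the job in; it is judged then, once.
The state is a dict: "clock": time; "joints": joint angles; "qd": joint speeds; "effort": joint torques, N m; "eef_pos": TCP position; "eef_rot": TCP orientation; "wrist_force": force on the tool from outside, world axes, zero at the start; "moment": the same for the moment, N m; "finger_gap": finger opening in mm; "finger_force": force on a finger pad.
Only numpy, scipy, OpenCV 4.12 (cv2) and the standard library are available. Lean on these libraries where they do the work, as an engineer would, in place of code of your own. Each camera call takes 0.05 s, during which the arm holds its last target. There are 200 camera calls.

### The job

One face of the leaded panel is soldered, so turn it over in its swivel frame, only by pushing with the fingertips: first throw the locking pawl right back by its ball lever, so that it stays leaning toward the robot. Then flip the frame half a turn, pushing on its wooden rails and not on the glass and without letting it whirl round, until it lies level against its stop with the other face up. Finally throw the pawl over again so that its nose drops fully into the notch and locks the frame; leave the loose tools where they lie.

Things in the scene. Friction and masses are not known exactly. Their poses are not given: they have to be found in the camera images.
- stand: Wooden stand fixed to the table. Origin on the table under the middle of the swivel axis; x points away from the robot, y left along the swivel axis. Base board 104 mm wide (x), 18 mm thick, cross feet 170 mm long at both ends. Uprights 118 mm wide (x), 18 mm thick, at y = -190 to -172 and 172 to 190 mm, 201 mm high. Coordinates below are (x, y, z) in mm from this origin, 'in the stand'.
- axis_mid (a point): Middle of the swivel axis, (0, 0, 155) in the stand; axes as the stand's. With q = swing, the centre of rail A is at (-106 cos q, 0, 155 - 106 sin q) in the stand and that of rail B at (106 cos q, 0, 155 + 106 sin q).
- swing (a joint): Swivel frame's angle, rad, 0 to 3.1416, a firm stop at each end. 0: level, its four small steel clips on top. Grows as rail A goes down and rail B comes up and over toward the robot; 3.1416: level, turned over, rail B on the robot's side. Balanced on stiff trunnions (0.15 N m, about 1.5 N at a rail): it stays at any angle. With the pawl engaged it has about 0.06 rad of play.
- rail_a (a point): Middle of rail A, a straight beech bar parallel to the axis: 334 mm long, 22 mm wide (95 to 117 mm from the axis), 18 mm thick. On the robot's side at the start.
- rail_b (a point): Middle of rail B, the same bar on the oppopoint side of the frame: far side at the start, robot's side when the panel has been turned over.
- panel: Leaded glass panel, about 190 x 304 x 12 mm with its leads, fixed in the frame (the rails stand 3 mm proud of it on both faces), within 95 mm of the axis; turns with the frame. Not to be pushed on. Origin at its middle, on the swivel axis.
- pawl (a joint): Locking pawl's angle, rad, 0 to 0.80. 0: nose fully down in the notch, ball lever leaning 15 deg away from the robot. 0.80: thrown right back, lever leaning 31 deg toward the robot. Grows as the ball is pushed toward the robot. Turns freely and falls by its weight to either side of a balance point near 0.43; rests at about 0.2 if the nose sits on the disc's rim instead of in a notch.
- pawl_pin (a point): The pawl's pivot, at (-42, 200, 187) in the stand, outside the left upright, parallel to the swivel axis. The pawl locks a steel index disc on the frame's axle (outer radius 36 mm, y = 195 to 205 mm), whose two notches stand at the top at swing = 0 and 3.1416.
- pawl_ball (a point): Centre of the black ball (20 mm diameter) on the pawl's lever, 60 mm from its pin; rod 7 mm thick. In the stand at (-26, 200, 245) when the pawl is engaged, at (-73, 200, 238) when thrown back.
- running_pliers: Loose red-handled pliers, 58 x 196 x 14 mm, lying on the table left of the stand; bystander.
- glass_cutter: Loose glass cutter with a pale barrel, 14 x 137 x 14 mm, lying on the table in front of the stand; bystander.
- lathekin: Loose flat boxwood tool, 23 x 155 x 10 mm, lying on the table in front of the stand; bystander.
- marker: Loose marker pen, 14 x 132 x 14 mm, lying on the table left of the stand; bystander.

How it is judged (in metres and radians):
On the way, in this order (a step that is already met when the one before it is completed fails the run):
1. the pawl is thrown right back while the panel is still as it was (value of joint pawl above 0.65 rad and value of joint swing below 0.15 rad), for 0.2 s.
2. the panel is turned over, against its stop (value of joint swing above 3.06 rad), for 0.2 s.
At the end, for the whole second after the job is handed in: The frame is turned over and within 0.08 rad of its stop (swing above 3.06), and the pawl's nose is down in the notch (pawl below 0.08 rad), both at rest (value of joint swing above 3.06 rad and value of joint pawl below 0.08 rad and velocity of joint swing between -0.05 and 0.05 rad/s and velocity of joint pawl between -0.05 and 0.05 rad/s); the robot touches nothing.
It fails at once if the glass panel itself is pushed on (more than 4 N from the fingers) (contact force between the fingers and panel above 4 N).
It fails at once if the frame swings fast (more than 4 rad/s) (velocity of joint swing above 4 rad/s or velocity of joint swing below -4 rad/s).
It fails at once if a loose tool is moved more than 3 cm (distance of any of running_pliers, glass_cutter, lathekin, marker from where it was at the start of the episode above 0.03 m).
It also fails if it takes over 64 s, if anything falls off the work surface, if the arm or the gripper's body presses on something with over 40 N, if the wrist force passes 120 N, or if a joint passes its speed limit or range.

## Working session

There is one attempt and no reset: what is moved stays moved. The work goes in short steps, Python scripts to look and compute and a shell command to move; the robot and the scene stay as the last step left them, time stands still between calls to the robot, and variables do not carry over. Pictures are saved under pics/ and viewed, at most 10 in all, crops included, and the job is handed in when it is done.

```bash
ls; mkdir -p pics; python3 - <<'E'
from cell import manip, camrig, sign_off, read_state
import cv2,numpy as np
for n in("side","top"):
    p,d=camrig.camera(n); cv2.imwrite(f"pics/{n}0.png",p[...,::-1]); np.save(f"pics/{n}0.npy",d); i=camrig.camera_info(n); print(n,i)
s=read_state(); print(s, manip.grip_depth)
E
```

```text
cell.py
nudge.py
pics
side {'K': array([[457.91916088,   0.        , 256.50833818],
       [  0.        , 457.91916088, 191.99383282],
       [  0.        ,   0.        ,   1.        ]]), 'rvec': array([ 0.59408228, -2.30955978,  1.56193881]), 'tvec': array([ 512.03854477,  221.7573432 , 1286.89509211])}
top {'K': array([[476.17614329,   0.        , 254.67186752],
       [  0.        , 476.17614329, 190.89729309],
       [  0.        ,   0.        ,   1.        ]]), 'rvec': array([ 2.18245277, -2.14992549,  0.06193839]), 'tvec': array([  61.53221358,  563.84925833, 1379.07801414])}
{'clock': 0.1, 'joints': array([-1.26760789e+00,  3.00432217e-01,  1.52154756e+00,  2.08963858e-05,
        1.32070482e+00, -6.65986841e-02]), 'qd': array([ 3.58078559e-05, -1.61070868e-03, -1.88377365e-04,  5.04280623e-04,
        7.39329903e-05, -1.25664931e-03]), 'effort': array([ 1.34171146e-04, -5.32644832e+01, -3.53286231e+01,  7.09198276e-02,
        2.34908215e-02, -4.30771058e-05]), 'eef_pos': array([ 198.70776205, -512.58264719,  204.92183994]), 'eef_rot': array([-3.14050448e+00, -9.28639245e-05,  3.69781889e-01]), 'wrist_force': array([-0.30894189, -0.06951345, -0.14655374]), 'moment': array([ 0.02291484, -0.01503834,  0.01778202]), 'finger_force': 0.0, 'finger_gap': 93.80065690278703} -18.8
```

View pics/side0.png

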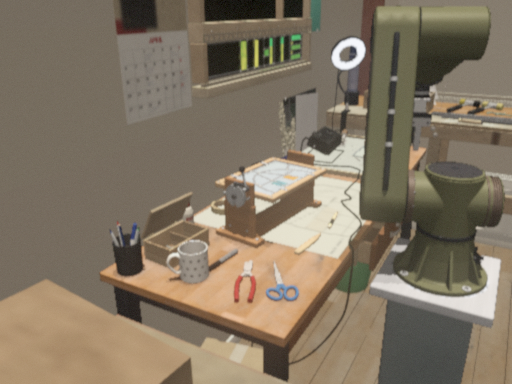

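View pics/top0.png

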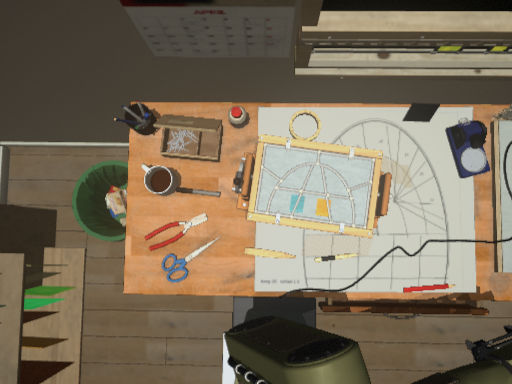

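The side view shows the stand with the frame at about (275,178) and the ball lever at (241,170). In the top view the frame spans (247–383, 137–237), with the pawl near (240,172), lathekin at (270,253) and cutter at (337,257).

```bash
cat > h.py <<'E'
import cv2,numpy as np
from cell import manip, camrig, sign_off, read_state
def cloud(n,d=None):
    p,dd=camrig.camera(n) if d is None else d
    i=camrig.camera_info(n);K=i["K"];R=cv2.Rodrigues(i["rvec"])[0]
    v,u=np.mgrid[:384,:512]
    c=np.stack([(u-K[0,2])/K[0,0]*dd,(v-K[1,2])/K[1,1]*dd,dd],-1)
    w=(c-i["tvec"].ravel())@R
    w[dd<=0]=np.nan
    return p,w
E
python3 - <<'E'
from h import *
p,w=cloud("top"); q,s=cloud("side")
z=w[...,2]
m=((z>140)&(z<185)).astype(np.uint8); m[:, :240]=0; m[:,395:]=0; m[:130]=0;m[245:]=0
m=cv2.morphologyEx(m,cv2.MORPH_OPEN,np.ones((3,3)))
pts=w[m>0]; print(len(pts),np.median(pts[:,2]))
r=cv2.minAreaRect(pts[:,:2].astype(np.float32)); print("frame rect",r)
for name,W,P in(("top",w,p),("side",s,q)):
    z=W[...,2]
    for lo,hi in((188,204),(205,225),(226,262)):
        mm=(z>lo)&(z<hi)&(W[...,0]>300)&(W[...,0]<750)&(abs(W[...,1]-50)<300)
        a=W[mm]; print(name,lo,len(a)); 
        if len(a): print(np.round(np.c_[a.min(0),np.median(a,0),a.max(0)].T), np.round(np.argwhere(mm).mean(0)))
c=cv2.resize(q[130:250,200:340],None,fx=5,fy=5,interpolation=cv2.INTER_CUBIC); cv2.imwrite("pics/c1.png",c[...,::-1])
E
```

```text
11210 158.87641982284975
frame rect ((570.5922241210938, -92.02139282226562), (409.2455139160156, 234.57142639160156), 82.56661224365234)
top 188 354
[[538.  74. 188.]
 [590.  89. 198.]
 [647. 124. 204.]] [175. 245.]
top 205 8
[[557.  88. 205.]
 [560. 109. 209.]
 [583. 113. 222.]] [184. 239.]
top 226 53
[[560. 101. 226.]
 [569. 110. 250.]
 [579. 118. 256.]] [181. 236.]
side 188 211
[[ 498. -250.  188.]
 [ 582.  102.  197.]
 [ 651.  133.  204.]] [182. 241.]
side 205 15
[[558. 111. 207.]
 [564. 116. 216.]
 [569. 118. 225.]] [179. 244.]
side 226 42
[[563. 110. 226.]
 [568. 117. 247.]
 [581. 126. 257.]] [170. 242.]
```

View pics/c1.png

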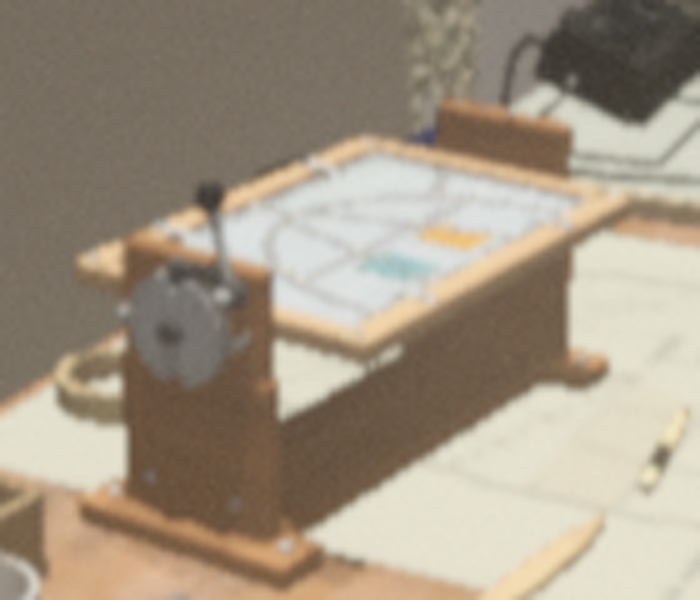

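The crop shows the frame level, with the pawl engaged: ball at crop (209,195), i.e. pixel (242,169). Next I refine the stand pose.

```bash
python3 - <<'E'
from h import *
p,w=cloud("top"); q,s=cloud("side")
hsv=cv2.cvtColor(p,cv2.COLOR_RGB2HSV)
yaw=np.radians(-7.43)
roi=np.zeros((384,512),bool);roi[130:245,235:395]=1
z=w[...,2]
up=roi&(z>192)&(z<208)
for it in range(2):
    c,si=np.cos(yaw),np.sin(yaw);R=np.array([[c,-si],[si,c]])
    rail=roi&(z>150)&(z<178)&(hsv[...,1]>85)&(hsv[...,0]>12)&(hsv[...,0]<26)
    L=(w[...,:2]-[570,-91])@R
    # long-edge lines: per pixel column extremes
    res=[]
    for sgn in(1,-1):
        P=[]
        for y in range(-150,151,6):
            k=rail&(abs(L[...,1]-y)<3)&(sgn*L[...,0]>70)
            if k.sum()>3: P.append((y,np.percentile(sgn*L[...,0][k],96)*sgn))
        P=np.array(P); f=np.polyfit(P[:,0],P[:,1],1); res.append(f); print(sgn,f,np.std(P[:,1]-np.polyval(f,P[:,0])))
    yaw-= (res[0][0]+res[1][0])/2; print("yaw",yaw,np.degrees(yaw))
print("rail z",np.nanmedian(z[rail]))
for n,W in(("top",w),("side",s)):
    L=(W[...,:2]-[570,-91])@R; zz=W[...,2]
    k=(zz>196)&(zz<206)&(abs(L[...,0])<70)&(abs(L[...,1])<230)
    for sgn in(1,-1):
        kk=k&(L[...,1]*sgn>165)&(L[...,1]*sgn<(193)); print(n,"upright",sgn,kk.sum(), np.percentile(L[kk],[3,50,97],axis=0).round(1).tolist() if kk.sum() else '')
    kb=(zz>232)&(zz<262)&(np.hypot(L[...,0]+26,L[...,1]-200)<30)
    a=W[kb]; A=np.c_[2*a,np.ones(len(a))]
    # centre from sphere of known radius
    from scipy.optimize import least_squares
    o=least_squares(lambda c:np.linalg.norm(a-c,axis=1)-10,a.mean(0)-[0,0,5],loss='soft_l1')
    cc=o.x; print(n,"ball",len(a),cc, ((cc[:2]-[570,-91])@R))
for nm,(r0,r1,c0,c1) in {"lathekin":(240,265,240,300),"cutter":(248,266,312,362)}.items():
    k=np.zeros((384,512),bool);k[r0:r1,c0:c1]=1;k&=(z>4)&(z<25);a=w[k];print(nm,a.min(0).round(),a.max(0).round())
E
```

```text
1 [5.80574582e-04 1.13223141e+02] 1.2993312942012654
-1 [-1.52134581e-03 -1.15144202e+02] 0.5185596052926993
yaw -0.1292075778093851 -7.403048889585957
1 [9.11315483e-04 1.13269215e+02] 1.3759578365044898
-1 [-1.04466603e-03 -1.15146021e+02] 0.5141385624865807
yaw -0.1291409025353859 -7.399228677787924
rail z 162.14651502908072
top upright 1 230 [[-50.6, 172.7], [2.1, 179.9], [51.1, 187.6]]
top upright -1 249 [[-50.5, -188.8], [0.6, -180.7], [51.9, -173.1]]
top ball 52 [570.63926073 110.22347741 243.62774512] [-25.29338428 199.62850805]
side upright 1 80 [[-52.6, 178.4], [3.2, 188.4], [52.1, 192.4]]
side upright -1 71 [[-49.4, -182.8], [-5.1, -172.6], [52.0, -165.9]]
side ball 37 [571.7778522  113.28328915 245.73120456] [-24.55853551 202.80951979]
lathekin [348. -63.   4.] [421. 109.  17.]
cutter [ 348. -245.    4.] [ 400. -101.   21.]
```

```bash
cat >> h.py <<'E'
c,s_=np.cos(-.1292),np.sin(-.1292);RS=np.array([[c,-s_],[s_,c]]);O=np.array([570,-91.])
def st():
    s=read_state();p=s["eef_pos"];f=s["wrist_force"]
    print("t %.1f stand xyz"%s["clock"],np.r_[(p[:2]-O)@RS,p[2]].round(1),"rot",s["eef_rot"].round(3),"F",np.r_[f[:2]@RS,f[2]].round(1))
E
python3 nudge.py '[[[0,0,-30],[0,0,0.1]],[[0,0,-60],[0,0,0.2]],[[0,0,-90],[0,0,0.3]],[[0,0,-120],[0,0,0.4]],[[0,0,-120],[0,0,0.499]]]' 0 10
python3 nudge.py '[[[20,-42,0],[0,0,0]],[[40,-84,0],[0,0,0]],[[60,-126,0],[0,0,0]],[[80,-168,0],[0,0,0]],[[100,-210,0],[0,0,0]]]'
python3 -c "from h import *;st()"
```

```text
clock: 0.8
eef_pos: [199.0, -513.6, 329.6]
eef_rot: [3.136, -0.003, -0.133]
wrist_force: [0.7, 0.5, -0.1]
finger_gap: 57.4
finger_force: 0.0
clock: 1.3
eef_pos: [325.6, -315.8, 325.5]
eef_rot: [3.141, -0.0, -0.13]
wrist_force: [0.5, 0.2, 0.4]
finger_gap: 17.5
finger_force: 0.0
t 1.3 stand xyz [-213.4 -254.4  325.5] rot [ 3.141 -0.    -0.13 ] F [0.5 0.3 0.4]
```

```bash

python3 nudge.py '[[[22,-44,0],[0,0,0]],[[44,-88,0],[0,0,0]],[[66,-132,0],[0,0,0]],[[88,-176,0],[0,0,0]],[[110,-220,0],[0,0,0]]]' >/dev/null
python3 nudge.py '[[[22,-44,0],[0,0,0]],[[44,-88,0],[0,0,0]],[[66,-132,0],[0,0,0]],[[88,-176,0],[0,0,0]],[[110,-220,0],[0,0,0]]]' >/dev/null
python3 nudge.py '[[[4,-14,0],[0,0,0]],[[4,-14,0],[0,0,0]],[[4,-14,0],[0,0,0]]]' >/dev/null
python3 -c "from h import *;st()"
```

```text
t 2.6 stand xyz [ 10.  197.  325.5] rot [ 3.141  0.    -0.129] F [0.5 0.4 0.6]
```

```bash

python3 nudge.py '[[[0,-3,-0],[0,0,0]],[[0,-3,40],[0,0,0]],[[0,-3,75],[0,0,0]],[[0,-3,95],[0,0,0]],[[0,-3,95],[0,0,0]]]' >/dev/null
python3 -c "from h import *;st()"
python3 nudge.py '[[[-10,0,0],[0,0,0]],[[-18,0,0],[0,0,0]],[[-26,0,0],[0,0,0]],[[-34,0,0],[0,0,0]],[[-42,0,0],[0,0,0]]]' >/dev/null
python3 -c "from h import *;st()"
python3 nudge.py '[[[-7,0,0],[0,0,0]],[[-14,0,0],[0,0,0]],[[-18,0,0],[0,0,0]],[[-20,0,0],[0,0,0]],[[-20,0,0],[0,0,0]]]' >/dev/null
python3 - <<'E'
from h import *
st()
for n in("side","top"):
    p,w=cloud(n);L=(w[...,:2]-O)@RS;z=w[...,2]
    k=(z>215)&(z<262)&(abs(L[...,1]-200)<20)&(L[...,0]<-15)&(L[...,0]>-110)
    print(n,k.sum(),np.percentile(np.c_[L[k],z[k]],[5,50,95],axis=0).round().tolist())
    if n=="side": cv2.imwrite("pics/s2.png",cv2.resize(p[120:240,190:330],None,fx=4,fy=4)[...,::-1])
E
```

```text
t 3.1 stand xyz [  9.2 199.5 228.2] rot [ 3.141  0.004 -0.131] F [-0.3 -0.2  1.2]
t 3.6 stand xyz [-32.4 200.8 230.9] rot [-3.141e+00 -1.000e-03 -1.290e-01] F [-0.1 -0.1  0.3]
t 4.1 stand xyz [-51.7 200.9 230.6] rot [-3.141e+00 -1.000e-03 -1.290e-01] F [ 1.4  0.2 -0.2]
side 148 [[-78.0, 197.0, 218.0], [-58.0, 208.0, 244.0], [-20.0, 216.0, 260.0]]Traceback (most recent call last):
  File "<stdin>", line 6, in <module>
    return _quantile_unchecked(
        a, q, axis, out, overwrite_input, method, keepdims, weights)
    return _ureduce(a,
                    func=_quantile_ureduce_func,
    ...<5 lines>...
                    overwrite_input=overwrite_input,
                    method=method)
    r = func(a, **kwargs)
    result = _quantile(arr,
                       quantiles=q,
    ...<2 lines>...
                       out=out,
                       weights=wgt)
    slices_having_nans = np.isnan(arr[-1, ...])
                                  ~~~^^^^^^^^^
IndexError: index -1 is out of bounds for axis 0 with size 0
```

View pics/s2.png

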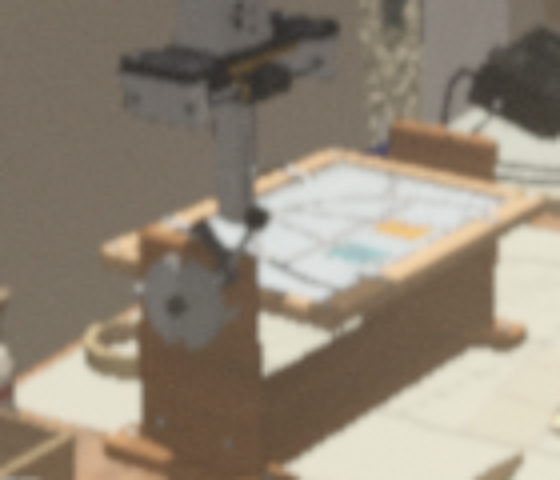

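The pawl is thrown back (ball at crop (258,217), nose lifted at (205,235)). Next I go over rail A.

```bash

python3 nudge.py '[[[6,0,0],[0,0,0]],[[8,0,-30],[0,0,0]],[[8,0,-70],[0,0,0]],[[8,10,-80],[0,0,0]],[[-10,50,-80],[0,0,0]]]' >/dev/null
python3 nudge.py '[[[-18,40,0],[0,0,0]],[[-36,80,0],[0,0,0]],[[-54,120,0],[0,0,0]],[[-54,150,20],[0,0,0]],[[-54,150,50],[0,0,0]]]' >/dev/null
python3 nudge.py '[[[0,0,40],[0,0,0]],[[0,0,70],[0,0,0]],[[0,0,80],[0,0,0]],[[0,0,80],[0,0,0]]]' >/dev/null
python3 -c "from h import *;st()"
```

```text
t 5.6 stand xyz [-116.1    0.7  179.7] rot [-3.141e+00  2.000e-03 -1.290e-01] F [ 0.1 -0.4  1.2]
```

```bash

python3 nudge.py '[[[0,0,8],[0,0,0]],[[0,0,16],[0,0,0]],[[0,0,26],[0,0,0]],[[1,0,35],[0,0,0]],[[1.5,0,44],[0,0,0]]]' >/dev/null
python3 -c "from h import *;st()"
python3 nudge.py '[[[3,0,9],[0,0,0]],[[6,0,18],[0,0,0]],[[9,0,27],[0,0,0]],[[9,0,27],[0,0,0]]]' >/dev/null
python3 - <<'E'
from h import *
st()
p,w=cloud("side"); cv2.imwrite("pics/s3.png",cv2.resize(p[100:250,180:340],None,fx=4,fy=4)[...,::-1])
E
```

```text
t 6.1 stand xyz [-114.     0.9  135.9] rot [ 3.142e+00 -1.000e-03 -1.290e-01] F [ 1.4 -0.4  1.3]
t 6.5 stand xyz [-105.4    0.9  108.1] rot [-3.141e+00  2.000e-03 -1.290e-01] F [ 0.1  0.4 -0.7]
```

View pics/s3.png

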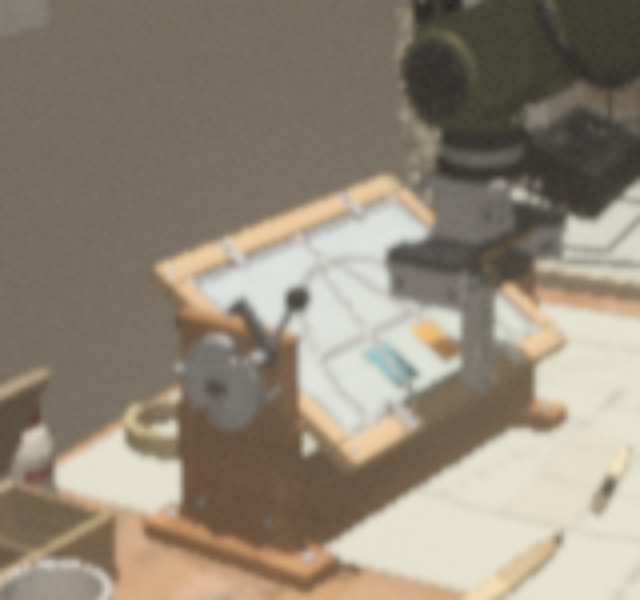

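The frame has turned about 30°, with the finger on rail A at crop (480,385) and the pawl still back. I keep pushing.

```bash

python3 nudge.py '[[[5,0,8],[0,0,0]],[[10,0,16],[0,0,0]],[[15,0,24],[0,0,0]],[[22,0,31],[0,0,0]],[[28,0,37],[0,0,0]]]' >/dev/null
python3 nudge.py '[[[0,0,0],[0,0,0]]]' >/dev/null
python3 - <<'E'
from h import *
st()
p,w=cloud("top");L=(w[...,:2]-O)@RS;z=w[...,2]
for y in(-120,120):
    k=(abs(L[...,1]-y)<12)&(abs(L[...,0])<125)&(z>45)&(z<290)
    a=np.c_[L[k][:,0],z[k]]; f=np.polyfit(a[:,0],a[:,1],1); print(y,np.degrees(np.arctan(f[0])),a[a[:,1].argmax()].round(),len(a))
E
```

```text
t 7.2 stand xyz [-77.    0.9  71.4] rot [-3.141e+00  1.000e-03 -1.290e-01] F [-0.8  0.   0.3]
-120 55.25402347602002 [ 60. 257.] 559
120 55.26909750460013 [ 61. 259.] 554
```

```bash

python3 nudge.py '[[[-20,0,-5],[0,0,0]],[[-45,0,-30],[0,0,0]],[[-50,0,-75],[0,0,0]],[[-50,0,-120],[0,0,0]],[[-50,0,-165],[0,0,0]]]' >/dev/null
python3 nudge.py '[[[0,0,-40],[0,0,0]],[[0,0,-75],[0,0,0]],[[30,0,-80],[0,0,0]],[[75,0,-80],[0,0,0]],[[120,0,-80],[0,0,0]]]' >/dev/null
python3 nudge.py '[[[40,0,0],[0,0,0]],[[80,0,0],[0,0,0]],[[110,0,0],[0,0,0]],[[110,0,0],[0,0,0]]]' >/dev/null
python3 -c "from h import *;st()"
```

```text
t 8.6 stand xyz [104.6   0.9 314.5] rot [-3.141e+00  3.000e-03 -1.290e-01] F [-0.4  0.6 -0.5]
```

```bash

python3 nudge.py '[[[0,0,30],[0,0,0]],[[0,0,60],[0,0,0]],[[0,0,77.5],[0,0,0]],[[0,0,77.5],[0,0,0]],[[0,0,77.5],[0,0,0]]]' >/dev/null
python3 -c "from h import *;st()"
python3 nudge.py '[[[-12,0,0],[0,0,0]],[[-22,0,0],[0,0,0]],[[-30,0,-4],[0,0,0]],[[-38,0,-8],[0,0,0]],[[-47,0,-12],[0,0,0]]]' >/dev/null
python3 -c "from h import *;st()"
python3 nudge.py '[[[-9,0,-3],[0,0,0]],[[-18,0,-6],[0,0,0]],[[-27,0,-8],[0,0,0]],[[-35,0,-10],[0,0,0]],[[-41,0,-10],[0,0,0]]]' >/dev/null
python3 nudge.py '[[[0,0,0],[0,0,0]]]' >/dev/null
python3 - <<'E'
from h import *
st()
p,w=cloud("side");L=(w[...,:2]-O)@RS
cv2.imwrite("pics/s4.png",cv2.resize(p[90:250,180:340],None,fx=3.7,fy=3.7)[...,::-1])
for y in(-110,110):
    k=(abs(L[...,1]-y)<15)&(abs(L[...,0])<60)&(w[...,2]>60)&(w[...,2]<300);f=np.polyfit(w[...,2][k],L[...,0][k],1);print(y,k.sum(),"lean",np.degrees(f[0]))
E
```

```text
t 9.1 stand xyz [102.6   0.8 241.4] rot [ 3.141e+00 -1.000e-03 -1.290e-01] F [ 0.  -0.  -0.1]
t 9.6 stand xyz [ 55.4   0.8 253.3] rot [ 3.141e+00 -2.000e-03 -1.290e-01] F [ 1.7 -0.1  1.5]
t 10.2 stand xyz [ 14.    0.9 262.1] rot [ 3.142  0.    -0.129] F [0.3 0.  0.3]
-110 246 lean -4.248968639750539
110 195 lean -4.333522936907435
```

View pics/s4.png

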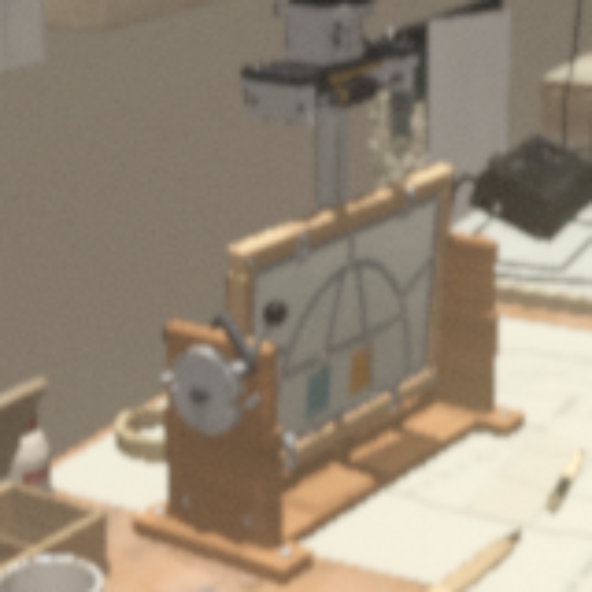

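The frame is upright, just past 90°, with the finger behind rail B and rail A at the bottom. I continue toward the robot.

```bash

python3 nudge.py '[[[-9,0,1],[0,0,0]],[[-17,0,2],[0,0,0]],[[-25,0,3],[0,0,0]],[[-34,0,5],[0,0,0]],[[-42,0,7],[0,0,0]]]' >/dev/null
python3 -c "from h import *;st()"
python3 nudge.py '[[[-9,0,3],[0,0,0]],[[-17,0,7],[0,0,0]],[[-25,0,12],[0,0,0]],[[-32,0,18],[0,0,0]],[[-38,0,24],[0,0,0]]]' >/dev/null
python3 nudge.py '[[[0,0,0],[0,0,0]]]' >/dev/null
python3 - <<'E'
from h import *
st()
p,w=cloud("side");L=(w[...,:2]-O)@RS;z=w[...,2]
p,w=cloud("top");L=(w[...,:2]-O)@RS;z=w[...,2]
for y in(-120,120):
    k=(abs(L[...,1]-y)<12)&(abs(L[...,0])<125)&(z>45)&(z<290)
    a=np.c_[L[k][:,0],z[k]]; f=np.polyfit(a[:,0],a[:,1],1); print(y,180+np.degrees(np.arctan(f[0])),a[a[:,1].argmax()].round(),len(a))
E
```

```text
t 10.8 stand xyz [-28.1   0.9 254.7] rot [-3.142  0.    -0.129] F [ 2.4 -0.4  0.3]
t 11.3 stand xyz [-66.3   0.9 230. ] rot [-3.141e+00  2.000e-03 -1.290e-01] F [ 0.5 -0.2 -0.1]
-120 141.60969089324794 [-87. 235.] 430
120 141.6017274818753 [-83. 238.] 593
```

```bash

python3 nudge.py '[[[-6,0,7],[0,0,0]],[[-12,0,14],[0,0,0]],[[-18,0,22],[0,0,0]],[[-23,0,31],[0,0,0]],[[-26,0,40],[0,0,0]]]' >/dev/null
python3 -c "from h import *;st()"
python3 nudge.py '[[[-2,0,8],[0,0,0]],[[-4,0,15],[0,0,0]],[[-6,0,20],[0,0,0]],[[-7,0,24],[0,0,0]],[[-7,0,26],[0,0,0]]]' >/dev/null
python3 -c "from h import *;st()"
python3 nudge.py '[[[0,0,1],[0,0,0]],[[0,0,2],[0,0,0]],[[0,0,3],[0,0,0]]]' >/dev/null
python3 -c "from h import *;st()"
```

```text
t 11.9 stand xyz [-92.    0.9 190.1] rot [-3.142e+00  1.000e-03 -1.290e-01] F [-1.4 -0.8  1.9]
t 12.4 stand xyz [-98.4   0.9 164.6] rot [-3.142  0.    -0.129] F [-0.9  0.6  1.8]
t 12.8 stand xyz [-98.2   0.9 163.9] rot [ 3.141e+00 -1.000e-03 -1.290e-01] F [-15.4   2.3  33.2]
```

The frame is on its stop (33 N). Next I lift off and go to the robot side of the ball.

```bash

python3 nudge.py '[[[0,0,-3],[0,0,0]],[[0,0,-40],[0,0,0]],[[0,0,-85],[0,0,0]],[[-5,-30,-120],[0,0,0]],[[-12,-75,-130],[0,0,0]]]' >/dev/null
python3 nudge.py '[[[0,-45,0],[0,0,0]],[[0,-90,0],[0,0,0]],[[0,-124,0],[0,0,0]],[[0,-124,0],[0,0,0]]]' >/dev/null
python3 - <<'E'
from h import *
st()
p,w=cloud("top");L=(w[...,:2]-O)@RS;z=w[...,2]
for y in(-120,60):
    k=(abs(L[...,1]-y)<12)&(abs(L[...,0])<112)&(z>45)&(z<290)
    a=np.c_[L[k][:,0],z[k]]; f=np.polyfit(a[:,0],a[:,1],1); print(y,180+np.degrees(np.arctan(f[0])),len(a))
p,w=cloud("side");L=(w[...,:2]-O)@RS;z=w[...,2]
k=(z>230)&(z<262)&(abs(L[...,1]-203)<18)&(abs(L[...,0]+60)<60);print("ball",k.sum(),np.median(L[k],0),np.median(z[k]))
E
```

```text
t 13.7 stand xyz [-110.7  203.   291.6] rot [-3.141e+00  1.000e-03 -1.250e-01] F [-0.1  0.1  0.3]
-120 179.82370005133262 760
60 179.91147133711232 753
ball 36 [-73.9171164  207.14338021] 242.3475253612712
```

```bash

python3 nudge.py '[[[0,3,25],[0,0,0]],[[0,3,50],[0,0,0]],[[0,3,60],[0,0,0]],[[0,3,60],[0,0,0]]]' >/dev/null
python3 -c "from h import *;st()"
python3 nudge.py '[[[10,0,0],[0,0,0]],[[20,0,0],[0,0,0]],[[28,0,0],[0,0,0]],[[35,0,0],[0,0,0]],[[42,0,0],[0,0,0]]]' >/dev/null
python3 -c "from h import *;st()"
python3 nudge.py '[[[6,0,0],[0,0,0]],[[11,0,0],[0,0,0]],[[16,0,0],[0,0,0]],[[19,0,0],[0,0,0]],[[19,0,0],[0,0,0]]]' >/dev/null
python3 - <<'E'
from h import *
st()
p,w=cloud("side");L=(w[...,:2]-O)@RS;z=w[...,2]
k=(z>230)&(z<262)&(abs(L[...,1]-203)<18)&(abs(L[...,0]+20)<22);print("ball",k.sum(),np.median(L[k],0),np.median(z[k]))
cv2.imwrite("pics/s5.png",cv2.resize(p[120:240,190:330],None,fx=4,fy=4)[...,::-1])
E
```

```text
t 14.2 stand xyz [-110.5  195.9  231.2] rot [ 3.141e+00  2.000e-03 -1.300e-01] F [-0.8 -1.4  0.2]
t 14.7 stand xyz [-67.5 196.9 232. ] rot [-3.142 -0.    -0.129] F [-1.   0.4 -0.2]
t 15.2 stand xyz [-49.1 196.8 231.9] rot [ 3.142  0.    -0.129] F [-0.  0. -1.]
ball 44 [-27.53782941 207.55340503] 247.17325606050574
```

View pics/s5.png

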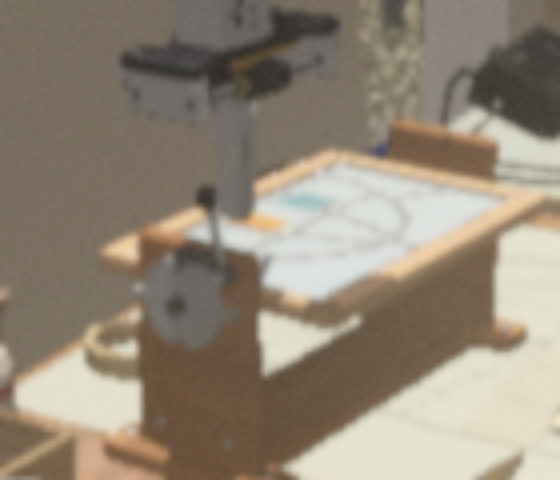

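The pawl is over: ball at crop (207,195), rod and nose in the same pose as at the start. I back off and check.

```bash

python3 nudge.py '[[[-10,0,0],[0,0,0]],[[-30,0,0],[0,0,0]],[[-40,0,-40],[0,0,0]],[[-60,0,-80],[0,0,0]],[[-90,0,-90],[0,0,0]]]' >/dev/null
python3 nudge.py '[[[-30,0,0],[0,0,0]],[[-50,0,0],[0,0,0]],[[-50,0,0],[0,0,0]],[[-50,0,0],[0,0,0]],[[-50,0,0],[0,0,0]]]' >/dev/null
python3 - <<'E'
from h import *
st()
d=np.load("pics/side0.npy"),np.load("pics/top0.npy")
for n,D in zip(("side","top"),d):
  for tag,(p,w) in(("start",cloud(n,(None,D))),("now",cloud(n))):
    L=(w[...,:2]-O)@RS;z=w[...,2]
    k=(z>230)&(z<262)&(abs(L[...,1]-203)<18)&(abs(L[...,0]+35)<35);print(n,tag,k.sum(),L[k].mean(0) if k.any() else '',z[k].mean() if k.any() else '')
    k=(abs(L[...,1]+100)<40)&(abs(L[...,0])<112)&(z>120)&(z<200)
    f=np.polyfit(L[...,0][k],z[k],1); print("  tilt rad",f[0])
E
```

```text
t 16.2 stand xyz [-189.   196.8  321.8] rot [ 3.141  0.    -0.129] F [ 0.8 -0.1 -0.8]
side start 39 [-27.47028564 206.1639458 ] 246.25968610764195
  tilt rad 0.015122567719239723
side now 40 [-27.14893563 206.08267405] 246.0388630919957
  tilt rad 0.0020554642957833174
top start 51 [-26.50971499 198.65476877] 250.0055825093675
  tilt rad 0.011629449540744758
top now 52 [-26.54546261 198.61860083] 250.17025946618458
  tilt rad -0.0011786128688400484
```

The ball is back within 0.4 mm of its engaged position and the frame is level on its stop, so I hand in.

```bash
python3 -c "from cell import manip, camrig, sign_off, read_state; print(sign_off())"
```

```text
the job is handed in; nothing more can be done
None
```

The job is handed in at about 16 s of the 64 s: the panel is turned over and level on its stop, the pawl's ball is back within 0.4 mm of its engaged position, and I never went near the loose tools (not re-measured); the hand-in printed no verdict.

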